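# Sort the inspected brake pad into its tote and close the lid

### The job

Slide the brake pad that lies in the yellow field of the inspection stand, without lifting it off the plate, sideways into the tote that already holds pads with the same lining colour, then lower that tote's lid fully closed without slamming it. Leave the other pad waiting where it is on the stand, and the other tote's lid open.

Things in the scene. Friction and masses are not known exactly. Their poses are not given: they have to be found in the camera images.
- stand: inspection stand: smooth bare-metal plate 240 (x) x 200 (y) mm on a blue frame, top surface 88 mm above the table. Fixed. Origin: on the table under its centre; x points away from the robot, y to the left (towards one tote; -y is towards the other). The yellow outlined field, 104 x 184 mm, is centred 60 mm to -x of the origin; the waiting place is the unmarked half, centred 62 mm to +x.
- pad_copper: brake pad with copper-coloured lining, lying flat on the stand, either in the yellow field or in the waiting place: dark steel backing plate 75 (x) x 45 (y) x 5 mm carrying two copper-coloured lining blocks, 13 mm thick in all, 160 g. Origin: centre of its underside, z up out of the lining.
- tote_copper: open black tote holding two brake pads with copper-coloured lining, left or right of the stand: 180 (x) x 170 (y) x 85 mm high, walls and floor 5 mm. Its rim is 3 mm below the stand's plate and 3 mm from the plate's edge; its centre is 40 mm to -x and 188 mm to +y or -y of the stand's origin, same yaw. Fixed. Origin: on the table under its centre; x points away from the robot.
- lid_copper (a joint): hinge angle of that tote's blue lid (rad): 0 closed flat on the rim, about 1.5 standing upright (start 1.4 to 1.65), 1.9 the stop. A stiff hinge: the lid stays where it is left. Lid 180 x 170 x 6 mm, 200 g, no handle.
- lid_copper_hinge (a point): middle of the hinge line of that lid, along the tote's far (+x) top rim, 85 mm above the table; its axes turn with the lid: -x runs from the hinge to the free edge, z out of the lid's outer face (up when closed)
- lid_copper_edge (a point): middle of the lid's free edge on its outer face, 180 mm from the hinge line; same axes as the hinge point
- pad_grey: brake pad with whitish pale grey lining, lying flat on the stand, either in the yellow field or in the waiting place: dark steel backing plate 75 (x) x 45 (y) x 5 mm carrying two whitish pale grey lining blocks, 13 mm thick in all, 160 g. Origin: centre of its underside, z up out of the lining.
- tote_grey: open black tote holding two brake pads with whitish pale grey lining, left or right of the stand: 180 (x) x 170 (y) x 85 mm high, walls and floor 5 mm. Its rim is 3 mm below the stand's plate and 3 mm from the plate's edge; its centre is 40 mm to -x and 188 mm to +y or -y of the stand's origin, same yaw. Fixed. Origin: on the table under its centre; x points away from the robot.
- lid_grey (a joint): hinge angle of that tote's blue lid (rad): 0 closed flat on the rim, about 1.5 standing upright (start 1.4 to 1.65), 1.9 the stop. A stiff hinge: the lid stays where it is left. Lid 180 x 170 x 6 mm, 200 g, no handle.
- lid_grey_hinge (a point): middle of the hinge line of that lid, along the tote's far (+x) top rim, 85 mm above the table; its axes turn with the lid: -x runs from the hinge to the free edge, z out of the lid's outer face (up when closed)
- lid_grey_edge (a point): middle of the lid's free edge on its outer face, 180 mm from the hinge line; same axes as the hinge point
Things that resemble listed ones, but are neither listed nor needed, are in the scene too. What is shaped like the tote_grey but purple is not meant. Leave any purple look-alike of the tote_copper alone.

How it is judged:
On the way, in this order (a step that is already met when the one before it is completed fails the run):
1. the pad from the yellow field lies in the tote with pads of its own lining colour (((x of pad_copper in the frame of tote_copper between -0.085 and 0.085 m and y of pad_copper in the frame of tote_copper between -0.08 and 0.08 m and z of pad_copper in the frame of tote_copper between 0 and 0.083 m and distance of pad_grey from where it was at the start of the episode below 0.02 m and x of pad_grey in the frame of stand above 0.02 m) or (x of pad_grey in the frame of tote_grey between -0.085 and 0.085 m and y of pad_grey in the frame of tote_grey between -0.08 and 0.08 m and z of pad_grey in the frame of tote_grey between 0 and 0.083 m and distance of pad_copper from where it was at the start of the episode below 0.02 m and x of pad_copper in the frame of stand above 0.02 m))), for 0.2 s.
2. that tote's lid is closed (((x of pad_copper in the frame of tote_copper between -0.085 and 0.085 m and y of pad_copper in the frame of tote_copper between -0.08 and 0.08 m and z of pad_copper in the frame of tote_copper between 0 and 0.083 m and distance of pad_grey from where it was at the start of the episode below 0.02 m and x of pad_grey in the frame of stand above 0.02 m and value of joint lid_copper below 0.05 rad and value of joint lid_grey above 1.1 rad and linear speed of pad_copper below 0.03 m/s) or (x of pad_grey in the frame of tote_grey between -0.085 and 0.085 m and y of pad_grey in the frame of tote_grey between -0.08 and 0.08 m and z of pad_grey in the frame of tote_grey between 0 and 0.083 m and distance of pad_copper from where it was at the start of the episode below 0.02 m and x of pad_copper in the frame of stand above 0.02 m and value of joint lid_grey below 0.05 rad and value of joint lid_copper above 1.1 rad and linear speed of pad_grey below 0.03 m/s))), for 0.2 s.
At the end, for the whole second after the job is handed in: The pad that started in the yellow field rests inside the tote whose pads have the same lining colour; that tote's lid is closed (under 0.05 rad); the other tote's lid is still open (over 1.1 rad); the other pad is still in its waiting place on the stand, moved less than 20 mm (((x of pad_copper in the frame of tote_copper between -0.085 and 0.085 m and y of pad_copper in the frame of tote_copper between -0.08 and 0.08 m and z of pad_copper in the frame of tote_copper between 0 and 0.083 m and distance of pad_grey from where it was at the start of the episode below 0.02 m and x of pad_grey in the frame of stand above 0.02 m and value of joint lid_copper below 0.05 rad and value of joint lid_grey above 1.1 rad and linear speed of pad_copper below 0.03 m/s) or (x of pad_grey in the frame of tote_grey between -0.085 and 0.085 m and y of pad_grey in the frame of tote_grey between -0.08 and 0.08 m and z of pad_grey in the frame of tote_grey between 0 and 0.083 m and distance of pad_copper from where it was at the start of the episode below 0.02 m and x of pad_copper in the frame of stand above 0.02 m and value of joint lid_grey below 0.05 rad and value of joint lid_copper above 1.1 rad and linear speed of pad_grey below 0.03 m/s))); the robot touches nothing.
It fails at once if a brake pad from the stand is lifted more than 25 mm above the plate (z of any of pad_copper, pad_grey in the frame of stand above 0.113 m).
It fails at once if a lid is slammed (closing faster than 3 rad/s) (velocity of joint any of lid_copper, lid_grey below -3 rad/s).
It also fails if it takes over 48 s, if anything falls off the work surface, if the arm or the gripper's body presses on something with over 40 N, if the wrist force passes 120 N, or if a joint passes its speed limit or range.

### The arm

A 6-joint arm with a two-finger parallel gripper is mounted at the origin on the work surface. World frame = base frame: x ahead of the robot, y to its left, z up, the work surface at z = 0. Lengths are in m, angles in rad, forces in N, time in s.
With the tool pointing down it reaches from about 0.3 to 0.875 m from the base axis. Payload 6.4 kg.
Tool frame: the origin (TCP) lies at the very end of the fingers, on their centre line; the grasp point (between the pads) lies 19 mm behind it; z points along the fingers, y is the line along which they close (so a half turn about z gives the same grasp; the last joint's range is limited). The gripper opens to 85 mm and grips with 20 to 120 N. Pads are 22 mm wide; open, the fingers measure 114 mm over their backs; the gripper's body (76 mm by 85 mm) begins 54 mm behind the grasp point. The pads swing forward as they close: fully open they stand 13 mm farther back than shut.
Start: joints at [0.899, 0.181, 1.607, -0, 1.354, -0.206], TCP at [0.258, 0.514, 0.231] pointing down, gripper open.
Joint ranges: [-2.99, 2.99], [-0.89, 2.07], [0.3, 2.58], [-1.14, 4.28], [0, 2.63], [-3.12, 3.12]. Speed limits (rad/s): [2.57, 2.57, 3.01, 3.14, 3.14, 3.14].

### API

Orientations are given as a rotation vector (axis times angle).
In Python, from workcell import sensors, snapshot, get_calibration, manip, find_in, trace, place_of gives the robot as it stands.
- The arm moves only by the tool arm_command, never from a script. Its argument "series" is a list of rows, each a list of 2 entries, a list of its own where there are three numbers: the shift along the world's x, y, z in mm, then the turn about the world's z in rad. In form: [[[x, y, z], spin], ...]. A call has 1 to 8 rows; each row shifts and turns the commanded pose from where the row before left it; what a row does not reach is not made up. A row lasts 1/10 s, in which the tool goes at most 50 mm and 8.59 degrees, less where a joint would pass 70% of its speed; a pose out of reach is approached as far as the arm can. A call is refused whole if a number of a shift passes 50 or a number of a turn 0.15, either way. A call with a gripper value outside its range is refused whole. "fingers" is the finger opening in mm, from 0 to 85.4, set as the call begins (left out, the last holds). The fingers move at their own pace and stop on an object; "force" is the grip in N (left out, the last holds). Time passes only in rows, so rows that do not move let the fingers close. It gives the time, the measured TCP pose, the force, the opening and the grip force at its end, in the units of the state.
- sensors.sense(): the state, without advancing time (a new reading comes with each control period).
- snapshot(name): name is "scene" or "top" or "wrist"; returns (picture, depth): 400x640x3 uint8, red, green, blue; 400x640 float32, m along the optical axis (not along the pixel's ray), 0 where there is no reading.
- get_calibration(name): a dict with "mtx" (3x3 intrinsics, pixels), "k1" (the pictures are not rectified: a ray, as slopes to the right and down, at radius r is drawn at 1 + k1 r^2 times it, then the intrinsics apply), "view" (4x4, takes a point from world to camera coordinates). Camera axes: x right, y up, looking along -z (the intrinsics and any distortion apply to the point x, -y, -z); pixel columns grow to the right and rows downward; lengths in m; the calibration is good to about 2 mm. A picture is of the moment at which its call begins: read the wrist's pose just before it. get_calibration takes no time and is no camera call; for the wrist camera it gives the pose at the moment of the call.
- manip.sign_off(): hands the job in; it is judged then, once.
Trained networks look in the newest picture that a camera, given by its name, has taken for a name from the list of things; names that differ only in an ending like _2 or _b are one class to them, and where a whole thing is asked for, a point or a joint stands for the part that bears it (a point fixed in the world has none). Each returns a list of dicts, best first, with "score" (0 to 1); they miss things now and then, are a little off and sometimes report something else, mostly with a low value. They report only what shows in the picture. A call takes as long as a camera call. They do not tell look-alikes from the thing itself.
- find_in(name, camera): "at" ([column, row] in pixels, amid what is visible of it).
- trace(name, camera): "mask" (400x640 bool, what is visible of it) and "at" ([column, row] in pixels, amid what is visible of it).
- place_of(name, camera): "at" ([column, row] in pixels: a listed point, or the origin of a listed thing).
The state is a dict: "time_s": time; "joint_positions": joint angles; "joint_vel": joint speeds; "joint_torque": joint torques, N m; "ee_pos": TCP position; "orientation": TCP orientation; "wrist_force": force on the tool from outside, world axes, zero at the start; "ft_torque": the same for the moment, N m; "finger_gap": finger opening in m; "finger_force": force on a finger pad.
Only numpy, scipy, OpenCV 4.12 (cv2) and the standard library are available. Lean on these libraries where they do the work, as an engineer would, in place of code of your own. Each camera call takes 0.05 s, during which the arm holds its last target. There are 200 camera calls.

## Working session

There is one attempt and no reset: what is moved stays moved. The work goes in short steps, Python scripts to look and compute and a tool call to move; the robot and the scene stay as the last step left them, time stands still between calls to the robot, and variables do not carry over. Pictures are saved under pics/ and viewed, at most 10 in all, crops included, and the job is handed in when it is done.

Besides the shell and the picture viewer there is one more tool, called after "Call:" as name(argument=value, ...) on one line, values as JSON. arm_command: Moves the arm, as the interface text tells. Its arguments: {"type":"object","properties":{"series":{"type":"array","items":{"type":"array"}},"fingers":{"type":"number"},"force":{"type":"number"}},"required":["series"]}

```bash
mkdir -p pics; cat > h.py <<'E'
import numpy as np, cv2
from workcell import *
def toworld(px, z=None, depth=None, cam="top"):
    c=get_calibration(cam); K=np.array(c["mtx"]); V=np.array(c["view"])
    p=np.atleast_2d(np.array(px,float)); d=np.stack([(p[:,0]-K[0,2])/K[0,0],(p[:,1]-K[1,2])/K[1,1]],1)
    u=d.copy()
    for _ in range(20): u=d/(1+c["k1"]*(u**2).sum(1,keepdims=True))
    r=np.stack([u[:,0],-u[:,1],-np.ones(len(u))],1)
    R=V[:3,:3].T; o=-R@V[:3,3]; w=r@R.T
    s=(z-o[2])/w[:,2] if depth is None else depth
    return o+w*np.reshape(s,(-1,1))
E
python3 - <<'E'
from h import *
ims=[]
for c in ("scene","top"):
    im,d=snapshot(c); np.save(c+"_d.npy",d); cv2.imwrite(f"pics/{c}0.png",im[:,:,::-1])
    for n in ("stand","pad_copper","pad_grey","tote_copper","tote_grey","lid_copper_edge","lid_grey_edge","lid_copper_hinge","lid_grey_hinge"):
        for r in place_of(n,c)[:3]:
            print(c,n,np.round(r["at"]),round(r["score"],2))
print(sensors.sense())
E
```

```text
scene stand [329. 254.] 0.89
scene pad_copper [302. 253.] 0.74
scene pad_copper [329. 207.] 0.37
scene pad_grey [330. 209.] 0.85
scene tote_copper [449. 178.] 0.8
scene tote_copper [415. 267.] 0.66
scene tote_copper [415. 289.] 0.2
scene tote_grey [253. 120.] 0.86
scene tote_grey [262. 216.] 0.67
scene lid_copper_edge [434. 247.] 0.96
scene lid_copper_edge [477. 133.] 0.81
scene lid_grey_edge [262.  81.] 0.71
scene lid_grey_edge [226. 168.] 0.55
scene lid_copper_hinge [411. 292.] 0.87
scene lid_copper_hinge [445. 185.] 0.75
scene lid_grey_hinge [331. 252.] 0.74
scene lid_grey_hinge [221. 121.] 0.58
scene lid_grey_hinge [236. 226.] 0.56
top stand [307. 179.] 0.65
top pad_copper [318. 150.] 0.64
top pad_grey [310. 194.] 0.91
top tote_copper [240. 183.] 0.94
top tote_copper [222. 282.] 0.81
top tote_grey [371. 189.] 0.75
top tote_grey [429. 289.] 0.72
top lid_copper_edge [202. 314.] 0.94
top lid_copper_edge [213. 131.] 0.81
top lid_grey_edge [432. 324.] 0.94
top lid_grey_edge [384. 144.] 0.93
top lid_copper_hinge [231. 148.] 0.81
top lid_copper_hinge [227. 250.] 0.65
top lid_grey_hinge [450. 257.] 0.85
top lid_grey_hinge [374. 154.] 0.6
{'time_s': 1.0, 'joint_positions': array([ 8.98682149e-01,  1.80759405e-01,  1.60698626e+00,  1.79812475e-05,
        1.35380036e+00, -2.06303834e-01]), 'joint_vel': array([ 0.00128398,  0.00039564, -0.00174842,  0.00072423, -0.00080865,
        0.00070274]), 'joint_torque': array([-5.73340321e-05, -4.44859457e+01, -3.51681733e+01, -3.73336161e-04,
        8.04721094e-04, -4.52636201e-06]), 'ee_pos': array([0.25825676, 0.51376789, 0.23131795]), 'orientation': array([7.25101010e-01, 3.05676434e+00, 7.80103643e-05]), 'wrist_force': array([-0.24015848,  0.38164442,  0.36953622]), 'ft_torque': array([-0.03569692, -0.03421957,  0.00429872]), 'finger_force': 0.0, 'finger_gap': 0.08543774078589}
```

View pics/scene0.png

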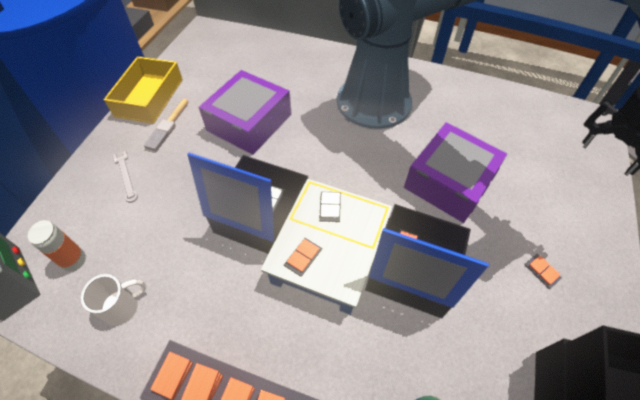

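View pics/top0.png

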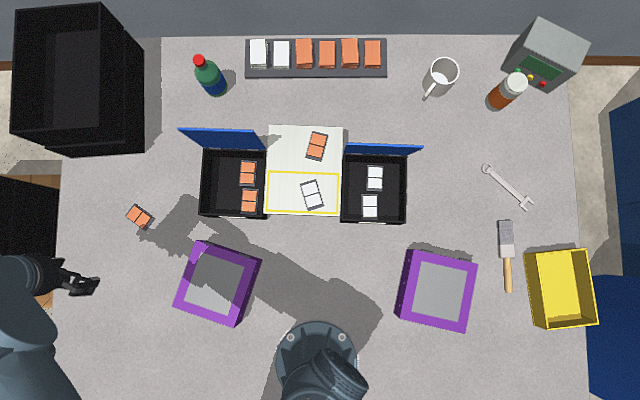

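The scene view shows the grey pad in the yellow field (330,206) and the copper pad in the waiting place. In the top view the grey tote is on the right (-y), at (374,190), with its lid edge at (384,147). The grey pad is at (312,194). The purple totes are decoys.

```bash
cat > m.py <<'E'
from h import *
im,_=snapshot("top"); d=np.load("top_d.npy")
yy,xx=np.mgrid[0:400,0:640]; P=np.stack([xx.ravel(),yy.ravel()],1)
W=toworld(P,depth=d.ravel()).reshape(400,640,3)
np.save("W.npy",W)
def rect(m,z,t):
    n,l,s,c=cv2.connectedComponentsWithStats(m.astype(np.uint8)); k=1+np.argmax(s[1:,4])
    p=np.argwhere(l==k)[:,::-1]; w=toworld(p,z=z)[:,:2].astype(np.float32)*1000
    print(t,len(p),[np.round(v,1) for v in cv2.minAreaRect(w)])
roi=np.zeros((400,640),bool); roi[110:230,255:350]=1
rect(roi&(W[...,2]>.075)&(W[...,2]<.12),.088,"plate")
for n,b in(("pad_grey",(290,335,172,215)),("pad_copper",(300,335,125,168))):
    for r in trace(n,"top"):
        c,q=r["at"]
        if b[0]<c<b[1] and b[2]<q<b[3]: rect(r["mask"],.098,n)
for r in trace("tote_grey","top")+trace("lid_grey","top"):
    print(np.round(r["at"]),r["score"],[np.round(v,1) for v in cv2.minAreaRect(toworld(np.argwhere(r["mask"])[:,::-1],z=.085)[:,:2].astype(np.float32)*1000)])
print("lid corners z.26", toworld([[343,143],[343,155],[423,147],[420,156],[203,128]],z=.265).round(3))
print("at px", W[150:156:2,380],W[146:150,380])
print("field corners",toworld([[267,172],[339,172],[339,213],[266,213]],z=.088).round(3))
E
python3 m.py
```

```text
plate 7172 [array([509.7,  34.3]), array([255.4, 250.8]), np.float64(87.7)]
pad_grey 496 [array([444.3,   7.3]), array([75.3, 45.8]), np.float64(18.4)]
pad_copper 479 [array([574.5,  -5.4]), array([45.4, 76.2]), np.float64(75.1)]
[382. 177.] 0.84 [array([ 477.5, -173.2]), array([208.1, 215.4]), np.float64(87.0)]
[437. 290.] 0.64 [array([ 201.5, -308.9]), array([195.1, 186.2]), np.float64(76.0)]
[382. 149.] 0.91 [array([ 568.2, -182.3]), array([204.9,  34.5]), np.float64(88.0)]
[440. 292.] 0.75 [array([ 199.3, -316.4]), array([173.1, 186.6]), np.float64(75.9)]
lid corners z.26 [[ 0.535 -0.066  0.265]
 [ 0.508 -0.066  0.265]
 [ 0.525 -0.24   0.265]
 [ 0.505 -0.233  0.265]
 [ 0.571  0.242  0.265]]
at px [[ 0.54180981 -0.15924917  0.17836121]
 [ 0.54943067 -0.16634313  0.1294569 ]
 [ 0.55611631 -0.17318886  0.08216476]] [[ 0.52930314 -0.14736773  0.26031288]
 [ 0.53210469 -0.15007309  0.24164521]
 [ 0.53565436 -0.15324442  0.21980292]
 [ 0.53877465 -0.15624037  0.19913365]]
field corners [[ 0.508  0.126  0.088]
 [ 0.507 -0.063  0.088]
 [ 0.398 -0.063  0.088]
 [ 0.399  0.128  0.088]]
```

```bash
python3 - <<'E'
import cv2
a=cv2.imread("pics/top0.png")[110:240,170:440]; cv2.imwrite("pics/crop1.png",cv2.resize(a,None,fx=2.9,fy=2.9,interpolation=cv2.INTER_CUBIC))
E
```

```text
(no output)
```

View pics/crop1.png

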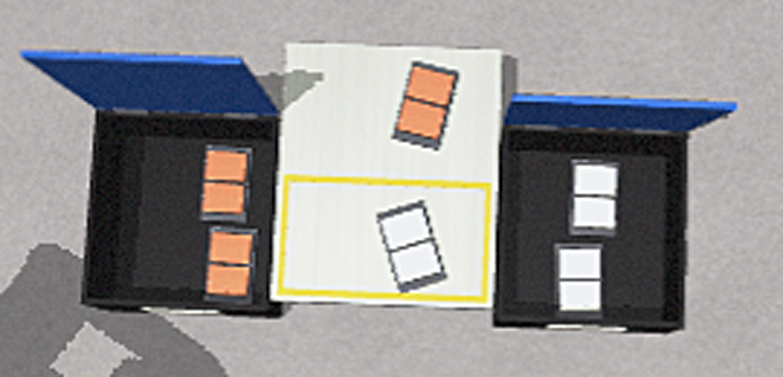

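The grey pad is at about (0.444, 0.007) with a yaw of 18°, and the stand's yaw is about -0.04. I'll go to the pad's +y side, with the fingers 30 mm apart along x, and push it towards -y.

Call:
arm_command(series=[[[20,-45,0],-0.143],[[20,-45,0],-0.143],[[20,-45,0],-0.143],[[20,-45,0],-0.143],[[20,-45,0],-0.143],[[20,-45,0],-0.143],[[20,-45,0],-0.143],[[20,-45,0],-0.143]], fingers=30, force=40)

```text
time_s: 2.05
ee_pos: [0.4188, 0.1519, 0.2317]
orientation: [2.27, 2.171, 0.001]
wrist_force: [1.5, -0.5, -0.1]
finger_gap: 0.03
finger_force: 0.0
```

Call:
arm_command(series=[[[14,-33,0],0],[[12,-32,0],0],[[0,0,-40],0],[[0,0,-40],0],[[0,0,-25],0],[[0,0,-8],0],[[0,0,0],0]])

```text
time_s: 2.75
ee_pos: [0.4436, 0.0888, 0.1176]
orientation: [-2.263, -2.177, 0.002]
wrist_force: [-0.1, 0.6, -0.2]
finger_gap: 0.03
finger_force: 0.0
```

```bash
python3 - <<'E'
from h import *
c=get_calibration("wrist"); im,d=snapshot("wrist"); cv2.imwrite("pics/w1.png",im[:,:,::-1])
s=sensors.sense(); print(s["ee_pos"],s["wrist_force"])
E
```

```text
[0.44468926 0.08879938 0.11888919] [-0.41974228 -0.35283309  0.09819562]
```

View pics/w1.png

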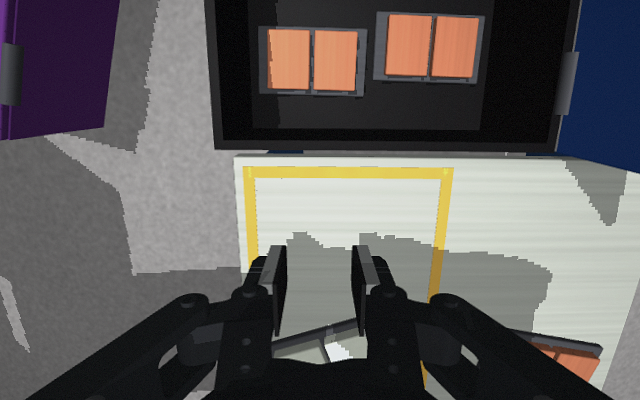

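The wrist view shows the fingers (265–375, 300) behind the grey pad (330,345), centred and lined up with the yellow frame. Next I'll descend until they touch the plate.

Call:
arm_command(series=[[[0,0,-10],0],[[0,0,-8],0],[[0,0,-4],0],[[0,0,-2],0],[[0,0,0],0],[[0,0,0],0]])

```text
time_s: 3.4
ee_pos: [0.4444, 0.0888, 0.0945]
orientation: [2.264, 2.178, 0.0]
wrist_force: [-0.3, 0.8, 0.0]
finger_gap: 0.03
finger_force: 0.0
```

Call:
arm_command(series=[[[0,0,-1.5],0],[[0,0,-1.5],0],[[0,0,-1],0],[[0,0,0],0],[[0,0,0],0]])

```text
time_s: 3.9
ee_pos: [0.4442, 0.0888, 0.0903]
orientation: [-2.264, -2.178, 0.0]
wrist_force: [-0.3, -0.5, 0.6]
finger_gap: 0.0302
finger_force: 0.0
```

Call:
arm_command(series=[[[0,0,-1.5],0],[[0,0,-1],0],[[0,0,0],0],[[0,0,0],0]])

```text
time_s: 4.3
ee_pos: [0.4442, 0.0888, 0.0877]
orientation: [-2.264, -2.178, 0.0]
wrist_force: [0.3, 0.2, 0.1]
finger_gap: 0.0298
finger_force: 0.0
```

Call:
arm_command(series=[[[0,0,-1],0],[[0,0,-1],0],[[0,0,0],0],[[0,0,0],0]])

```text
time_s: 4.7
ee_pos: [0.4444, 0.0888, 0.0875]
orientation: [-2.264, -2.178, 0.001]
wrist_force: [-8.4, -0.5, 20.2]
finger_gap: 0.0299
finger_force: 9.7
```

Call:
arm_command(series=[[[0,0,4.5],0],[[0,-15,0],0],[[0,-12,0],0],[[0,-8,0],0],[[0,-8,0],0],[[0,-8,0],0],[[0,-8,0],0],[[0,-8,0],0]])

```text
time_s: 5.5
ee_pos: [0.4443, 0.0212, 0.0903]
orientation: [-2.264, -2.178, -0.0]
wrist_force: [0.6, 0.9, 1.3]
finger_gap: 0.0301
finger_force: 0.7
```

Call:
arm_command(series=[[[0,-8,0],0],[[0,-8,0],0],[[0,-8,0],0],[[0,-8,0],0],[[0,-6,0],0],[[0,0,0],0]])

```text
time_s: 6.1
ee_pos: [0.4443, -0.0172, 0.0903]
orientation: [2.265, 2.176, -0.001]
wrist_force: [0.3, -0.1, -0.5]
finger_gap: 0.0298
finger_force: 0.0
```

```bash
python3 - <<'E'
from h import *
im,d=snapshot("top"); cv2.imwrite("pics/t2.png",cv2.resize(im[90:250,170:450,::-1],None,fx=2.8,fy=2.8))
E
```

```text
(no output)
```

View pics/t2.png

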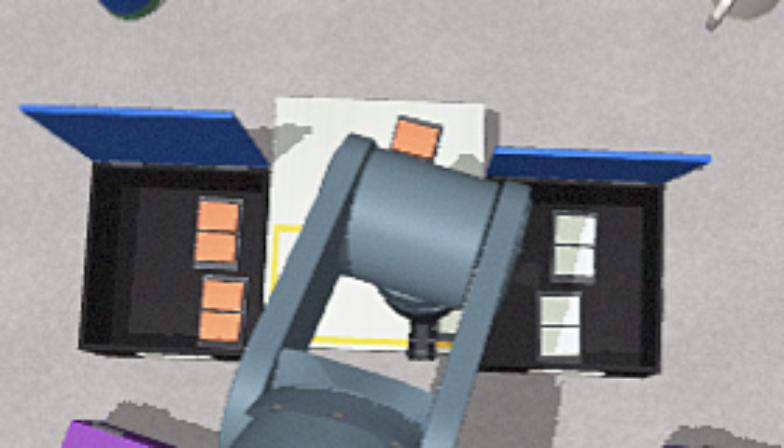

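The arm hides the pad apart from a sliver at (450,320) ahead of the fingers, and the copper pad hasn't moved. I'll keep pushing.

Call:
arm_command(series=[[[0,-8,0],0],[[0,-8,0],0],[[0,-8,0],0],[[0,-6,0],0],[[0,0,0],0]])

```text
time_s: 6.65
ee_pos: [0.4446, -0.0473, 0.0906]
orientation: [2.265, 2.176, 0.0]
wrist_force: [0.6, -0.5, -0.5]
finger_gap: 0.0298
finger_force: 0.0
```

```bash
python3 - <<'E'
from h import *
im,d=snapshot("scene"); cv2.imwrite("pics/s3.png",cv2.resize(im[120:320,180:480,::-1],None,fx=2.6,fy=2.6))
E
```

```text
(no output)
```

View pics/s3.png

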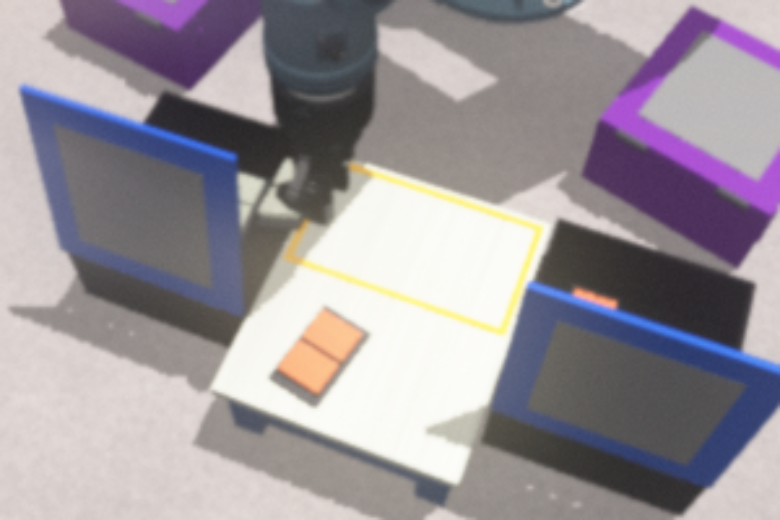

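The pad at (262,185) sits flush ahead of the fingers and overhangs the tote rim. I'll push it right over.

Call:
arm_command(series=[[[0,-6,0],0],[[0,-6,0],0],[[0,-6,0],0],[[0,-6,0],0],[[0,-6,0],0],[[0,-6,0],0],[[0,-6,0],0],[[0,0,0],0]])

```text
time_s: 7.5
ee_pos: [0.4444, -0.0891, 0.0904]
orientation: [2.265, 2.176, 0.0]
wrist_force: [-0.2, 0.2, -0.3]
finger_gap: 0.0298
finger_force: 0.0
```

Call:
arm_command(series=[[[0,0,20],0],[[0,0,40],0],[[-40,25,10],0],[[-40,25,10],0],[[-30,25,10],0],[[0,0,0],0]], fingers=0)

```text
time_s: 8.1
ee_pos: [0.332, -0.0111, 0.181]
orientation: [2.261, 2.179, 0.002]
wrist_force: [0.4, -0.7, -0.6]
finger_gap: 0.0004
finger_force: 0.0
```

```bash
python3 - <<'E'
from h import *
im,d=snapshot("top"); np.save("d4.npy",d); cv2.imwrite("pics/t4.png",cv2.resize(im[90:250,170:450,::-1],None,fx=2.8,fy=2.8))
W=toworld(np.stack(np.mgrid[0:640,0:400],2).reshape(-1,2),depth=d.T.ravel())
# lid plane points
m=(W[:,0]>.5)&(W[:,1]<-.09)&(W[:,1]>-.22)&(W[:,2]>.11)&(W[:,2]<.29)&(W[:,0]<.6)
q=W[m]; print(m.sum(),np.polyfit(q[:,2],q[:,0],1),q.max(0),q.min(0))
print(sensors.sense()["ee_pos"])
E
```

```text
544 [-0.13786384  0.5667811 ] [ 0.55460805 -0.0901336   0.26562021] [ 0.52628694 -0.21997608  0.11025633]
[ 0.33380203 -0.01240416  0.18107717]
```

View pics/t4.png

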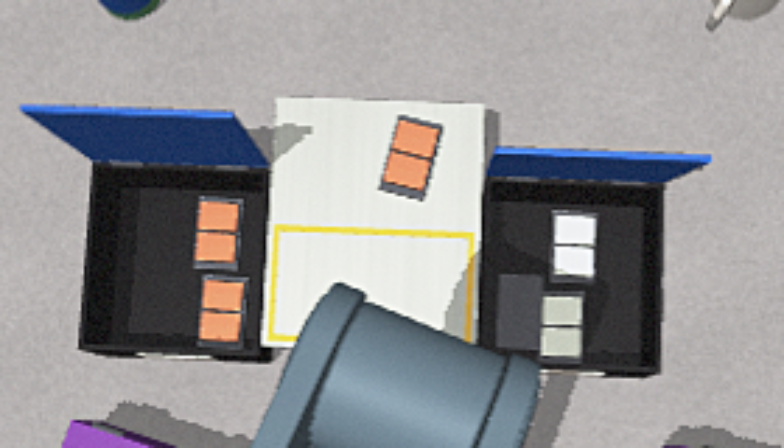

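The pad now lies upside down in the grey tote, at (520,310) in the crop. The copper pad is untouched. The grey lid is at about 1.43 rad with its top at z 0.265. I'll go over it and come down behind it.

Call:
arm_command(series=[[[0,-30,38],0],[[0,-30,38],0],[[0,-30,38],0],[[0,-30,38],0],[[10,-25,8],0],[[40,0,0],0],[[40,0,0],0],[[40,0,0],0]])

```text
time_s: 8.95
ee_pos: [0.4665, -0.1597, 0.3396]
orientation: [-2.266, -2.176, 0.0]
wrist_force: [0.1, -0.1, 1.7]
finger_gap: -0.0003
finger_force: 0.0
```

Call:
arm_command(series=[[[40,0,0],0],[[40,0,0],0],[[40,0,0],0],[[10,0,0],0],[[0,0,0],0],[[0,0,0],0]])

```text
time_s: 9.55
ee_pos: [0.5937, -0.1586, 0.3394]
orientation: [-2.264, -2.176, 0.001]
wrist_force: [0.7, 0.5, 0.2]
finger_gap: -0.0001
finger_force: 0.0
```

Call:
arm_command(series=[[[0,0,-40],0],[[0,0,-40],0],[[0,0,-24],0],[[-15,0,0],0],[[-8,0,0],0],[[-5,0,0],0],[[0,0,0],0],[[0,0,0],0]])

```text
time_s: 10.35
ee_pos: [0.5667, -0.1586, 0.2376]
orientation: [2.263, 2.176, 0.001]
wrist_force: [1.2, -0.5, -0.5]
finger_gap: -0.0001
finger_force: 0.0
```

Call:
arm_command(series=[[[-4,0,0],0],[[-4,0,0],0],[[-4,0,0],0],[[-4,0,0],0],[[0,0,0],0],[[0,0,0],0]])

```text
time_s: 10.95
ee_pos: [0.5501, -0.1583, 0.2364]
orientation: [2.264, 2.178, -0.0]
wrist_force: [-0.2, 0.2, 0.2]
finger_gap: 0.0001
finger_force: 0.0
```

Call:
arm_command(series=[[[-14.5,0,-3],0],[[-14,0,-5],0],[[-14,0,-6],0],[[-13,0,-7.5],0],[[0,0,0],0]])

```text
time_s: 11.45
ee_pos: [0.4934, -0.1579, 0.214]
orientation: [-2.264, -2.176, 0.001]
wrist_force: [-0.1, 0.7, -0.0]
finger_gap: -0.0001
finger_force: 0.0
```

```bash
python3 - <<'E'
from h import *
im,d=snapshot("scene"); cv2.imwrite("pics/s5.png",cv2.resize(im[50:320,180:480,::-1],None,fx=2.2,fy=2.2)); print(sensors.sense()["wrist_force"])
E
```

```text
[-0.3218719   0.07648122  0.14733574]
```

View pics/s5.png

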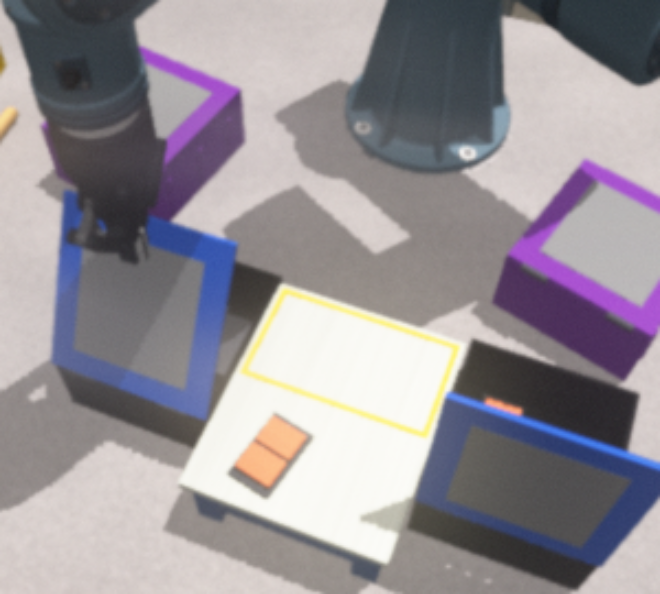

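The lid follows the finger, which is at (130,250), and is now near 1.03 rad. I'll continue along the arc.

Call:
arm_command(series=[[[-12,0,-8.5],0],[[-11.5,0,-10],0],[[-10,0,-11],0],[[-9,0,-12],0],[[-8,0,-13],0],[[-6.5,0,-13.5],0],[[0,0,0],0]])

```text
time_s: 12.2
ee_pos: [0.4365, -0.1576, 0.1451]
orientation: [-2.262, -2.175, 0.001]
wrist_force: [-0.1, 1.2, -0.2]
finger_gap: -0.0003
finger_force: 0.0
```

Call:
arm_command(series=[[[-5,0,-14],0],[[-4,0,-14.5],0],[[-1,0,-12],0],[[0,0,-6],0],[[0,0,-4],0],[[0,0,-2],0],[[0,0,0],0],[[0,0,0],0]])

```text
time_s: 13.0
ee_pos: [0.4281, -0.1584, 0.0946]
orientation: [2.264, 2.177, 0.0]
wrist_force: [-0.0, -0.6, 0.9]
finger_gap: -0.0
finger_force: 0.0
```

Call:
arm_command(series=[[[0,0,-1.5],0],[[0,0,-1.5],0],[[0,0,-1],0],[[0,0,0],0],[[0,0,0],0]])

```text
time_s: 13.5
ee_pos: [0.4282, -0.1585, 0.0914]
orientation: [2.264, 2.177, 0.0]
wrist_force: [-3.3, 1.8, 10.6]
finger_gap: 0.0003
finger_force: 5.4
```

Call:
arm_command(series=[[[0,0,-1],0],[[0,0,0],0],[[0,0,0],0]])

```text
time_s: 13.8
ee_pos: [0.4282, -0.1585, 0.0913]
orientation: [2.263, 2.178, -0.0]
wrist_force: [-6.4, 3.7, 19.6]
finger_gap: 0.0001
finger_force: 10.3
```

Call:
arm_command(series=[[[0,0,5],0],[[0,0,25],0],[[0,0,40],0],[[-20,0,40],0],[[-40,0,20],0],[[-40,0,0],0],[[0,0,0],0],[[0,0,0],0]])

```text
time_s: 14.6
ee_pos: [0.3276, -0.1585, 0.2196]
orientation: [2.265, 2.175, 0.0]
wrist_force: [0.3, -0.1, -0.4]
finger_gap: 0.0001
finger_force: 0.0
```

```bash
python3 - <<'E'
from h import *
im,d=snapshot("scene"); cv2.imwrite("pics/s6.png",cv2.resize(im[50:320,180:480,::-1],None,fx=2.2,fy=2.2))
im,d=snapshot("top")
W=toworld(np.stack(np.mgrid[0:640,0:400],2).reshape(-1,2),depth=d.T.ravel())
m=(W[:,0]>.37)&(W[:,0]<.56)&(W[:,1]<-.09)&(W[:,1]>-.23)&(W[:,2]>.07)&(W[:,2]<.12)
q=W[m]; print(m.sum(),np.polyfit(q[:,0],q[:,2],1),q.mean(0))
m=(W[:,0]>.5)&(W[:,1]>.14)&(W[:,1]<.22)&(W[:,2]>.11)&(W[:,2]<.29)
q=W[m]; print(m.sum(),np.polyfit(q[:,2],q[:,0],1)); s=sensors.sense(); print(s["ee_pos"],s["wrist_force"])
E
```

```text
2960 [0.00133448 0.09003832] [ 0.47904422 -0.15091697  0.09067759]
601 [-0.02941061  0.57325084]
[ 0.3283135  -0.15844045  0.21934038] [-0.59791686 -0.69231439  0.6208829 ]
```

View pics/s6.png

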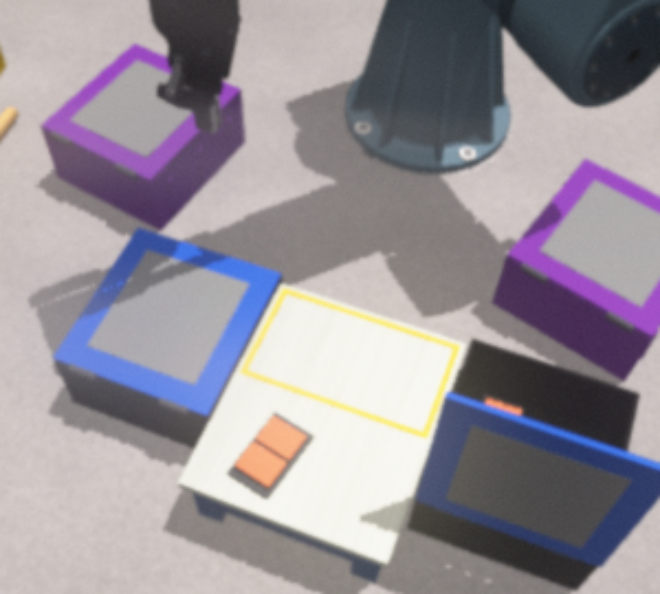

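The grey lid is flat (165,320; slope 0.001). The copper lid is still open (545,480), the copper pad is in its place (270,455), and the arm is clear.

```bash
python3 -c "
from workcell import *
print(manip.sign_off())"
```

```text
the job is handed in; nothing more can be done
None
```

The grey pad is in the grey tote (it landed lining side down) with the lid fully closed, the copper pad and the open copper lid were left as they were, and the job is handed in; the sign-off returned no verdict.

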